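Check and lock the two spring latches of a tube rack cradle

TASK

Lock the tube rack into its cradle and check the two spring latches as you do so, the left one first, then the right: press the round pad straight down until the latch clicks and stays down, but push with no more than 12 N. If a latch has not clicked by 12 N it is too stiff: let it come back up and slide the black lock-out tab beside it all the way to the rear, away from you; leave the tab of a good latch at the front, and do not disturb the things standing round about.

Things in the scene. Friction and masses are not known exactly. Their poses are not given: they have to be found in the camera images.
- cradle: Fixed rack cradle: base plate 96 x 404 x 6 mm, a wire tube rack between two grey latch housings. Origin: centre of the plate's underside, on the bench; y toward the LEFT housing, x away from the robot (at yaw 0), z up. Housings 70 (x) x 92 mm (y), centred at x 0, y +150 mm (left) and -150 mm (right), flat tops 90 mm above the bench. The tubes reach 90 mm.
- pad_left (a point): Centre of the top face of the left latch's round steel push pad (26 mm diameter, 6 mm thick), at x 0, y +126 mm in the cradle's frame; 120 mm above the bench when up, about 104.5 mm when latched. The pad rides on a soft spring (3 N per mm, 6 mm) on the latch's plunger. Release forces lie between 5 and 17 N; the two latches look alike; either, both or neither may be too stiff.
- latch_left (a joint): Downward travel of the left latch's plunger in m: 0 up, 0.0155 latched, 0.0175 end stop. Its resistance peaks (release force) at 3.5 mm and is nil at 7.5 mm; from there it snaps down by itself to 15.5 mm and stays, the pad with it, so the push drops to nil; the side bolt slides out over the rack. Let go before it snaps, it springs back up.
- fin_left (a point): Centre of the upright black fin (8 mm in x, 20 mm in y, 19 mm high, standing from 1 to 20 mm above the housing's top) of the left lock-out tab, at y +174 mm in the cradle's frame, x -15 mm when home; outboard of the pad.
- tab_left (a joint): Slide of the left lock-out tab along the cradle's +x (away from the robot) in m: about 0 home, 0.030 fully locked out (end stop). Sliding friction about 2 N; it stays where it is left.
- pad_right (a point): Centre of the top face of the right latch's round steel push pad (26 mm diameter, 6 mm thick), at x 0, y -126 mm in the cradle's frame; 120 mm above the bench when up, about 104.5 mm when latched. The pad rides on a soft spring (3 N per mm, 6 mm) on the latch's plunger. Release forces lie between 5 and 17 N; the two latches look alike; either, both or neither may be too stiff.
- latch_right (a joint): Downward travel of the right latch's plunger in m: 0 up, 0.0155 latched, 0.0175 end stop. Its resistance peaks (release force) at 3.5 mm and is nil at 7.5 mm; from there it snaps down by itself to 15.5 mm and stays, the pad with it, so the push drops to nil; the side bolt slides out over the rack. Let go before it snaps, it springs back up.
- fin_right (a point): Centre of the upright black fin (8 mm in x, 20 mm in y, 19 mm high, standing from 1 to 20 mm above the housing's top) of the right lock-out tab, at y -174 mm in the cradle's frame, x -15 mm when home; outboard of the pad.
- tab_right (a joint): Slide of the right lock-out tab along the cradle's +x (away from the robot) in m: about 0 home, 0.030 fully locked out (end stop). Sliding friction about 2 N; it stays where it is left.
- timer: White count-down timer, 60 x 68 x 21 mm, lying on the bench; origin under its centre. Bystander.
- kit_carton: Reagent kit carton, 62 x 120 x 55 mm; origin under its centre. Bystander.
- petri_dish: Closed petri dish, 62 mm diameter, 15 mm high; origin under its centre. Bystander.
- wash_bottle: Wash solution bottle with screw cap, 66 mm diameter, 153 mm high; origin under its centre. Bystander.

How it is judged:
By the outcome, as a careful person would: the job done as asked, in the order asked, and still so for the second after the job is handed in, with the robot touching nothing.
It also fails if it takes over 54 s, if anything falls off the work surface, if the arm or the gripper's body presses on something with over 40 N, if the wrist force passes 120 N, or if a joint passes its speed limit or range.

ROBOT

A 6-joint arm with a two-finger parallel gripper is mounted at the origin on a cart in front of the work surface, level with it; the furniture and walls round the work are solid. World frame = base frame: x ahead of the robot, y to its left, z up, the work surface at z = 0. Lengths are in m, angles in rad, forces in N, time in s.
With the tool pointing down it reaches from about 0.3 to 0.75 m from the base axis. Payload 8.5 kg.
Tool frame: the origin (TCP) lies on the centre line of the jaws, within the pads' length; the fingertips stand 17 mm ahead of it and the grasp point (between the pads) lies 2 mm behind it; z points along the fingers, y is the line along which they close (so a half turn about z gives the same grasp; the last joint's range is limited). The gripper opens to 85 mm and grips with 20 to 120 N. Pads are 22 mm wide; open, the fingers measure 114 mm over their backs; the gripper's body (76 mm by 85 mm) begins 54 mm behind the grasp point. The pads swing forward as they close: fully open they stand 13 mm farther back than shut.
Start: joints at [0.952, 0.381, 1.297, -0, 1.464, -0.215], TCP at [0.216, 0.506, 0.248] pointing down, gripper open.
Joint ranges: [-3.11, 3.11], [-0.89, 2.33], [0.22, 2.48], [-1.42, 4.56], [0.17, 2.85], [-2.88, 2.88]. Speed limits (rad/s): [2.39, 2.39, 3.14, 3.14, 3.14, 3.14].

INTERFACE

Orientations are given as a rotation vector (axis times angle).
In Python, from bench import r gives the robot as it stands. The module is installed in compiled form; this text tells all that it offers.
- The arm moves only by the shell command python3 -m creep 'ROWS' [OPENING] [FORCE]. ROWS is text: rows parted by semicolons, each of 4 numbers parted by spaces: the shift along the tool's x, y, z each as a share of 100 mm, from -1 to 1, then the turn about the tool's z as a share of 180 degrees, from -1 to 1. A call has 1 to 5 rows; each row is the pose to reach, as a shift and turn from the pose commanded when the call began, along the tool's axes at that moment, turning the shorter way round; what a row does not reach only later rows make up. A row lasts 1/12 s, in which the tool goes at most 41.7 mm and 7.16 degrees, less where a joint would pass 70% of its speed; a pose out of reach is approached as far as the arm can. A call with a number of a shift or a turn outside -1 to 1 is refused whole. A call with a gripper value outside its range is refused whole. OPENING is the closure, from -1 (fully open) to 1 (shut), so that 0 is half open, set as the call begins (- or left out, the last holds). The fingers move at their own pace and stop on an object; FORCE is the grip in N (left out, the last holds). Time passes only in rows, so rows that repeat a pose let the fingers close. It gives the time, the measured TCP pose, the force, the opening and the grip force at its end, in the units of the state.
- r.get_state(): the state, without advancing time (a new reading comes with each control period).
- r.capture(name): name is "scene" or "side" or "wrist"; returns (picture, depth): 420x560x3 uint8, red, green, blue; 420x560 float32, m along the optical axis (not along the pixel's ray), 0 where there is no reading.
- r.camera_info(name): a dict with "camera_matrix" (3x3 intrinsics, pixels), "position" and "rotation" of the camera in the world. Camera axes: x right, y up, looking along -z (the intrinsics and any distortion apply to the point x, -y, -z); pixel columns grow to the right and rows downward; lengths in m; the calibration is good to about 2 mm. A picture is of the moment at which its call begins: read the wrist's pose just before it. camera_info takes no time and is no camera call; for the wrist camera it gives the pose at the moment of the call.
- r.job_done(): hands the job in; it is judged then, once.
The state is a dict: "time_s": time; "joint_positions": joint angles; "qd": joint speeds; "tau": joint torques, N m; "tcp_pos": TCP position; "eef_rot": TCP orientation; "wrist_force": force on the tool from outside, world axes, zero at the start; "torque": the same for the moment, N m; "width": finger opening in m; "gripper_force": force on a finger pad.
Only numpy, scipy, OpenCV 4.12 (cv2) and the standard library are available. Lean on these libraries where they do the work, as an engineer would, in place of code of your own. Each camera call takes 0.05 s, during which the arm holds its last target. There are 200 camera calls.

## Working session

There is one attempt and no reset: what is moved stays moved. The work goes in short steps, Python scripts to look and compute and a shell command to move; the robot and the scene stay as the last step left them, time stands still between calls to the robot, and variables do not carry over. Pictures are saved under pics/ and viewed, at most 10 in all, crops included, and the job is handed in when it is done.

```bash
mkdir -p pics; python3 - <<'E'
from bench import r
import cv2,numpy as np
s=r.get_state();print({k:np.round(v,3) for k,v in s.items()})
for n in("scene","side"):
    p,d=r.capture(n);cv2.imwrite(f"pics/{n}0.png",p[:,:,::-1]);np.save(f"pics/{n}0.npy",d)
    c=r.camera_info(n);print(n,c)
E
```

```text
{'time_s': np.float64(0.0), 'joint_positions': array([ 0.952,  0.381,  1.298,  0.   ,  1.464, -0.215]), 'qd': array([ 0.002, -0.   ,  0.001, -0.001,  0.001,  0.   ]), 'tau': array([-0.0000e+00, -4.4848e+01, -2.3128e+01, -0.0000e+00,  5.0000e-03,
       -0.0000e+00]), 'tcp_pos': array([0.216, 0.506, 0.248]), 'eef_rot': array([-6.300e-01, -3.077e+00,  2.000e-03]), 'wrist_force': array([0.007, 0.187, 0.565]), 'torque': array([ 0.009, -0.03 ,  0.014]), 'gripper_force': np.float64(0.0), 'width': np.float64(0.085)}
scene {'camera_matrix': array([[531.80189979,   0.        , 282.31802655],
       [  0.        , 531.80189979, 213.76482278],
       [  0.        ,   0.        ,   1.        ]]), 'position': array([ 0.01466114, -0.92310865,  1.22469803]), 'rotation': array([ 0.72651223, -0.17102795, -0.42611211])}
side {'camera_matrix': array([[528.88065323,   0.        , 282.53383989],
       [  0.        , 528.88065323, 205.46446598],
       [  0.        ,   0.        ,   1.        ]]), 'position': array([ 0.12620588, -1.50395131,  0.89694943]), 'rotation': array([ 1.08801711, -0.11312256, -0.24036673])}
```

View pics/scene0.png

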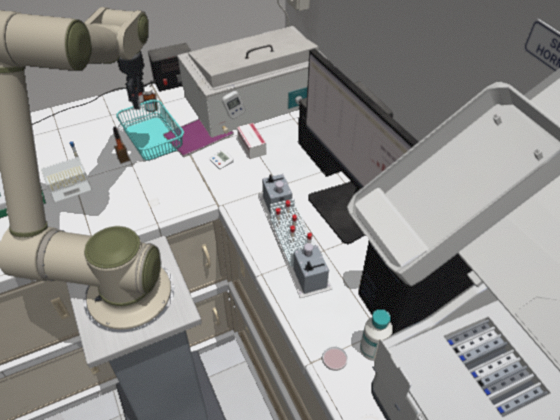

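View pics/side0.png

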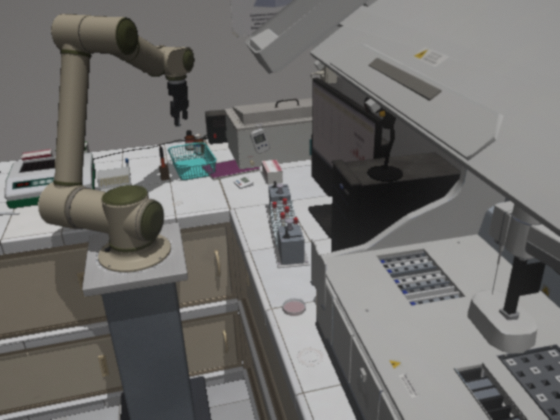

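The scene view shows the cradle with its left housing at about (278,188) and its right housing at about (312,268). The timer is at (222,159), the carton at (251,140), the dish at (335,357) and the bottle at (377,335). The side view shows the housings at about (280,195) and (290,245).

```bash
cat > h.py <<'E'
import numpy as np,cv2
from scipy.spatial.transform import Rotation as R
from bench import r
def ray(c,u,v):
    K=c["camera_matrix"];d=np.array([(u-K[0,2])/K[0,0],-(v-K[1,2])/K[1,1],-1.])
    return np.array(c["position"]),R.from_rotvec(c["rotation"]).as_matrix()@d
def onz(c,u,v,z):
    p,d=ray(c,u,v);return p+d*(z-p[2])/d[2]
def cloud(c,D):
    v,u=np.mgrid[:D.shape[0],:D.shape[1]];K=c["camera_matrix"]
    P=np.stack([(u-K[0,2])/K[0,0]*D,-(v-K[1,2])/K[1,1]*D,-D],-1)
    return P@R.from_rotvec(c["rotation"]).as_matrix().T+np.array(c["position"])
E
python3 - <<'E'
from h import *
p=cv2.imread("pics/scene0.png");D=np.load("pics/scene0.npy");c=r.camera_info("scene")
W=cloud(c,D)
for n,u,v in [("L",278,188),("R",312,268),("timer",222,159),("carton",247,135),("dish",335,357),("bottle",380,318)]: print(n,W[v,u].round(3))
m=(abs(W[...,2]-.09)<.006)&(D>0);m[:165]=0;m[300:]=0;m[:,:255]=0;m[:,335:]=0
for n,mm in(("L",m&(np.arange(420)[:,None]<215)),("R",m&(np.arange(420)[:,None]>235))):
    q=W[mm][:,:2].astype(np.float32);print(n,len(q),q.mean(0),cv2.minAreaRect(q))
cv2.imwrite("pics/s0c.png",cv2.resize(p[165:305,240:350],None,fx=5,fy=4.2,interpolation=cv2.INTER_CUBIC))
E
```

```text
L [0.497 0.095 0.106]
R [ 0.456 -0.202  0.093]
timer [0.423 0.381 0.019]
carton [0.535 0.423 0.053]
dish [ 0.409 -0.419  0.017]
bottle [ 0.508 -0.434  0.151]
L 452 [0.50259435 0.11004231] ((0.49999746680259705, 0.08357600122690201), (0.17912733554840088, 0.07106561958789825), 81.60802459716797)
R 638 [ 0.46578386 -0.17830104] ((0.4693821966648102, -0.15676656365394592), (0.13249817490577698, 0.07045347988605499), 81.58971405029297)
```

View pics/s0c.png

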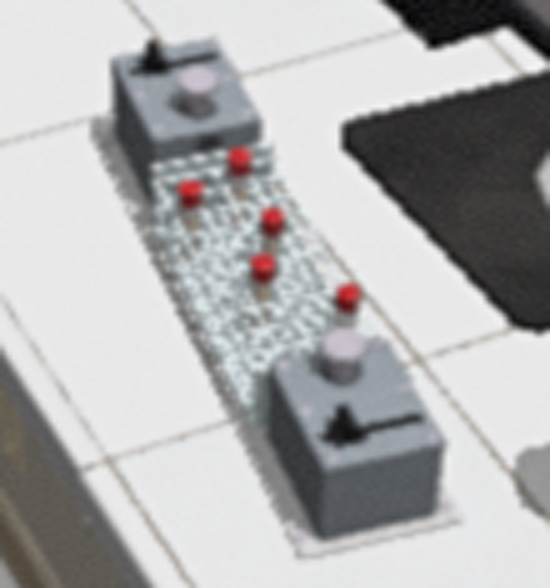

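The crop shows the steel pads near the inner ends of the two housings. The black tabs are outboard, with their fins at the front. The cradle's centre is at about (0.485,-0.035), yaw about -8.4°. Next I align the tool and move towards the left pad.

```bash
python3 -m creep '0 0 0 -0.04; 0 0 0 -0.081; 0 0 0 -0.081' 1 40; python3 -m creep '-.25 -.25 0 0; -.5 -.5 0 0; -.75 -.75 0 0; -1 -1 0 0; -1 -1 0 0';python3 -m creep '-.25 -.25 0 0; -.5 -.5 0 0; -.75 -.75 0 0; -1 -1 0 0; -1 -1 0 0'; python3 -m creep '-.2 -.25 0 0; -.4 -.5 0 0; -.6 -.75 0 0; -.8 -1 0 0; -.8 -1 0 0'
python3 - <<'E'
from h import *
s=r.get_state();t=np.array(s["tcp_pos"]);M=R.from_rotvec(s["eef_rot"]).as_matrix();print(t.round(4),M.round(3))
c=r.camera_info("wrist");print(c)
p,d=r.capture("wrist");cv2.imwrite("pics/w1.png",p[:,:,::-1]);np.savez("pics/w1.npz",d=d,**c)
E
```

```text
time_s: 0.35
tcp_pos: [0.216, 0.5056, 0.248]
eef_rot: [-0.227, -3.133, 0.001]
wrist_force: [-0.6, -0.2, 0.3]
width: 0.0518
gripper_force: 0.0
time_s: 0.77
tcp_pos: [0.3028, 0.3885, 0.2482]
eef_rot: [0.248, 3.131, -0.002]
wrist_force: [-0.3, 0.4, 0.4]
width: 0.0
gripper_force: 0.0
time_s: 1.18
tcp_pos: [0.3869, 0.2748, 0.2481]
eef_rot: [0.247, 3.131, -0.002]
wrist_force: [-0.1, 0.3, 0.2]
width: -0.0003
gripper_force: 0.0
time_s: 1.6
tcp_pos: [0.4505, 0.1642, 0.248]
eef_rot: [0.246, 3.131, -0.002]
wrist_force: [-0.1, 0.2, -0.2]
width: 0.0005
gripper_force: 0.0
[0.4505 0.1642 0.248 ] [[-0.988  0.156  0.   ]
 [ 0.156  0.988 -0.001]
 [-0.001 -0.001 -1.   ]]
{'camera_matrix': array([[367.03318265,   0.        , 282.8406908 ],
       [  0.        , 367.03318265, 205.99934332],
       [  0.        ,   0.        ,   1.        ]]), 'position': array([0.36660827, 0.1777574 , 0.37242082]), 'rotation': array([-0.27459265, -0.23359501,  1.40008269])}
```

View pics/w1.png

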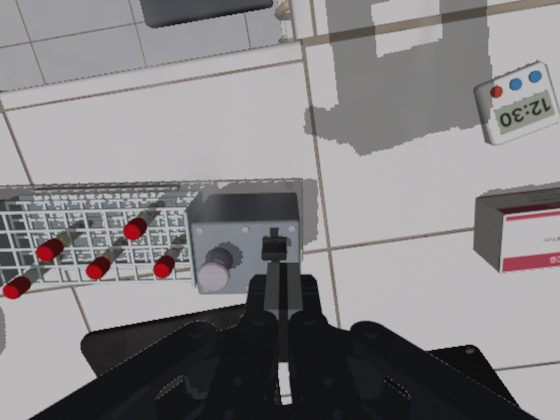

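The wrist view shows the left pad at about (213,276), the black fin at about (274,243) and the fingers at about (283,290).

```bash
python3 - <<'E'
from h import *
z=np.load("pics/w1.npz");c={k:z[k] for k in("camera_matrix","position","rotation")};W=cloud(c,z["d"])
h=W[...,2]
def blob(m,b):
    k=np.zeros(m.shape,np.uint8);k[b[1]:b[3],b[0]:b[2]]=m[b[1]:b[3],b[0]:b[2]]
    n,l,s,ce=cv2.connectedComponentsWithStats(k);i=1+s[1:,4].argmax();q=np.where(l==i)
    P=W[q];print(s[i],ce[i].round(1),"med",np.median(P,0).round(4),"mid",((P.min(0)+P.max(0))/2).round(4));return P
print(h[272:282:3,205:221:4].round(3))
P=blob((h>.113)&(h<.13),(190,250,240,300))
print("circ",cv2.minEnclosingCircle(P[:,:2].astype(np.float32)))
T=blob(abs(h-.09)<.005,(180,200,310,300));T2=T[:,:2].astype(np.float32);print("top",cv2.minAreaRect(T2))
blob((h>.103)&(h<.118),(255,225,290,258))
for uv,zz in(((213,276),.12),((274,243),.11)):print(onz(c,*uv,zz).round(4))
# scene check of pad: ray of lavender pad
cs=r.camera_info("scene");print("scene pad",onz(cs,240+200/5,165+77/4.2,.12).round(4), "R",onz(cs,240+343/5,165+345/4.2,.12).round(4))
a,d1=ray(c,213,276);b,d2=ray(cs,280,183.3);x=np.linalg.lstsq(np.c_[d1,-d2],b-a,rcond=None)[0];print("2-view",a+d1*x[0],b+d2*x[1])
E
```

```text
[[0.118 0.119 0.119 0.119]
 [0.118 0.118 0.118 0.119]
 [0.119 0.119 0.119 0.12 ]
 [0.119 0.119 0.118 0.119]]
[197 260  33  31 785] [212.8 275.1] med [0.5007 0.1009 0.1187] mid [0.5019 0.1001 0.117 ]
circ ((0.5021082758903503, 0.10015036165714264), 0.013264519162476063)
[ 190  218  110   76 5172] [242.5 246.8] med [0.4905 0.1199 0.0887] mid [0.5015 0.1241 0.09  ]
top ((0.5050711035728455, 0.12282459437847137), (0.09314320236444473, 0.07084529101848602), 82.08647155761719)
[261 248  25  10 237] [273.1 252.7] med [0.4938 0.1496 0.1083] mid [0.4949 0.1492 0.1067]
[0.5008 0.1013 0.12  ]
[0.485  0.1518 0.11  ]
scene pad [0.5049 0.0971 0.12  ] R [ 0.4689 -0.1546  0.12  ]
2-view [0.50329413 0.09988787 0.11534637] [0.50630994 0.10010399 0.11688441]
```

```bash
python3 -m creep '-.3 -.28 0 0; -.61 -.55 0 0; -.61 -.55 .3 0; -.61 -.55 .6 0; -.61 -.55 .9 0'; python3 -m creep '0 0 0 0;0 0 0 0'
python3 - <<'E'
from h import *
s=r.get_state();print(s["tcp_pos"],s["wrist_force"])
c=r.camera_info("wrist")
p,d=r.capture("wrist");cv2.imwrite("pics/w2.png",p[:,:,::-1]);np.savez("pics/w2.npz",d=d,**c)
E
```

```text
time_s: 2.07
tcp_pos: [0.5003, 0.1048, 0.1572]
eef_rot: [0.238, 3.132, 0.001]
wrist_force: [0.3, -0.3, -1.2]
width: 0.0001
gripper_force: 0.0
time_s: 2.23
tcp_pos: [0.4999, 0.105, 0.1581]
eef_rot: [-0.235, -3.13, -0.0]
wrist_force: [-0.1, 0.1, 0.2]
width: 0.0002
gripper_force: 0.0
[0.49990299 0.10498671 0.15810054] [-0.11601971  0.09282688  0.20940618]
```

View pics/w2.png

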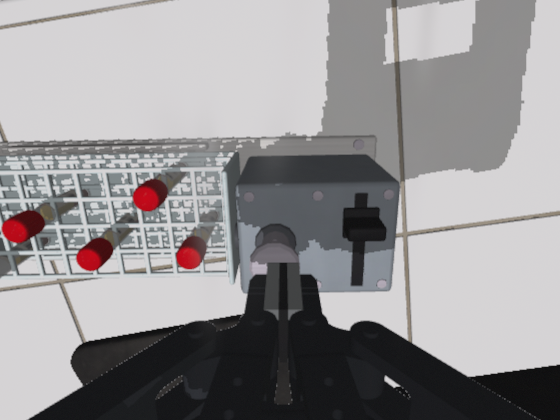

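The fingers are at column 283 and the pad centre is at about (273,255), so I'm about 5 mm too far left. I correct this and go down to just above the pad.

```bash
python3 -m creep '-.03 -.045 0 0; -.03 -.045 .08 0; -.03 -.045 .15 0; -.03 -.045 .15 0'; python3 -m creep '0 0 0.02 0;0 0 0.02 0'
```

```text
time_s: 2.62
tcp_pos: [0.5023, 0.0991, 0.1424]
eef_rot: [-0.235, -3.131, 0.0]
wrist_force: [-0.2, -0.0, -0.5]
width: -0.0002
gripper_force: 0.0
time_s: 2.78
tcp_pos: [0.5027, 0.0991, 0.1411]
eef_rot: [-0.235, -3.132, 0.0]
wrist_force: [0.1, 0.4, 0.4]
width: -0.0001
gripper_force: 0.0
```

```bash
for i in 1 2 3 4 5; do python3 -m creep '0 0 0.01 0;0 0 0.01 0' | grep -E 'tcp|wrist'; done
```

```text
tcp_pos: [0.5028, 0.0991, 0.1403]
wrist_force: [-0.7, 0.4, 0.5]
tcp_pos: [0.5027, 0.0991, 0.1392]
wrist_force: [-0.8, -0.7, -0.2]
tcp_pos: [0.5027, 0.0991, 0.1382]
wrist_force: [-0.3, 0.2, -0.5]
tcp_pos: [0.5027, 0.0991, 0.1372]
wrist_force: [-0.9, -0.6, -1.1]
tcp_pos: [0.5028, 0.0991, 0.1364]
wrist_force: [-0.1, 0.0, 2.0]
```

```bash
for i in 1 2 3; do python3 -m creep '0 0 0.005 0;0 0 0.005 0' | grep -E 'tcp|wrist'; done
```

```text
tcp_pos: [0.5028, 0.0991, 0.136]
wrist_force: [-0.8, 0.5, 2.8]
tcp_pos: [0.5028, 0.0991, 0.1355]
wrist_force: [-2.0, 0.9, 4.0]
tcp_pos: [0.5028, 0.0991, 0.1349]
wrist_force: [-1.4, -0.1, 5.2]
```

```bash
for i in 1 2 3; do python3 -m creep '0 0 0.005 0;0 0 0.005 0;0 0 0.005 0' | grep -E 'tcp|wrist'; done
```

```text
tcp_pos: [0.5029, 0.0991, 0.1345]
wrist_force: [-1.8, -0.3, 5.7]
tcp_pos: [0.5029, 0.0991, 0.1341]
wrist_force: [-1.9, 0.3, 6.7]
tcp_pos: [0.5029, 0.0991, 0.1337]
wrist_force: [-2.9, 0.4, 6.8]
```

```bash
for i in 1 2 ; do python3 -m creep '0 0 0.005 0;0 0 0.005 0;0 0 0.005 0' | grep -E 'tcp|wrist'; done
```

```text
tcp_pos: [0.5028, 0.0991, 0.1333]
wrist_force: [-1.9, -0.2, 7.6]
tcp_pos: [0.5029, 0.0991, 0.1329]
wrist_force: [-2.3, 0.5, 9.3]
```

```bash
for i in 1 2 ; do python3 -m creep '0 0 0.004 0;0 0 0.004 0;0 0 0.004 0' | grep -E 'tcp|wrist'; python3 -c "
from h import *
for i in range(3): print(r.get_state()['wrist_force'][2])"; done
```

```text
tcp_pos: [0.5029, 0.0991, 0.1325]
wrist_force: [-3.3, -0.5, 9.0]
9.048625712612658
9.048625712612658
9.048625712612658
tcp_pos: [0.5029, 0.0991, 0.1322]
wrist_force: [-1.8, 0.8, 9.9]
9.898504149757377
9.898504149757377
9.898504149757377
```

```bash
for i in 1 2 ; do python3 -m creep '0 0 0.004 0;0 0 0.004 0;0 0 0.004 0' | grep -E 'tcp|wrist'; done
```

```text
tcp_pos: [0.5029, 0.0991, 0.1318]
wrist_force: [-2.7, -0.2, 10.7]
tcp_pos: [0.5029, 0.0991, 0.1315]
wrist_force: [-2.8, -0.4, 11.0]
```

```bash
python3 -m creep '0 0 0.002 0;0 0 0.002 0;0 0 0.002 0' | grep -E 'tcp|wrist'; python3 -m creep '0 0 0 0;0 0 0 0' | grep -E 'tcp|wrist'
```

```text
tcp_pos: [0.5029, 0.0991, 0.1313]
wrist_force: [-3.0, -0.5, 11.5]
tcp_pos: [0.5029, 0.0991, 0.1313]
wrist_force: [-3.5, -0.4, 11.8]
```

The left latch has not clicked at 11.8 N and still resists almost linearly at about 2 N/mm, so it is too stiff. I let it up and go to the front of its fin.

```bash
python3 -m creep '0 0 -.05 0;0 0 -.15 0;0 0 -.3 0;.2 .24 -.3 0;.4 .48 -.3 0';  python3 -m creep '0 0 0 0;0 0 .2 0;0 0 .4 0;0 0 .465 0;0 0 .465 0'
python3 - <<'E'
from h import *
c=r.camera_info("wrist")
p,d=r.capture("wrist");cv2.imwrite("pics/w3.png",p[:,:,::-1])
E
```

```text
time_s: 7.2
tcp_pos: [0.4708, 0.1523, 0.1608]
eef_rot: [0.239, 3.131, 0.0]
wrist_force: [-0.2, 1.3, -0.1]
width: -0.0
gripper_force: 0.0
time_s: 7.62
tcp_pos: [0.4697, 0.1522, 0.1125]
eef_rot: [-0.234, -3.129, 0.001]
wrist_force: [-0.9, -0.1, -0.3]
width: 0.0001
gripper_force: 0.0
```

View pics/w3.png

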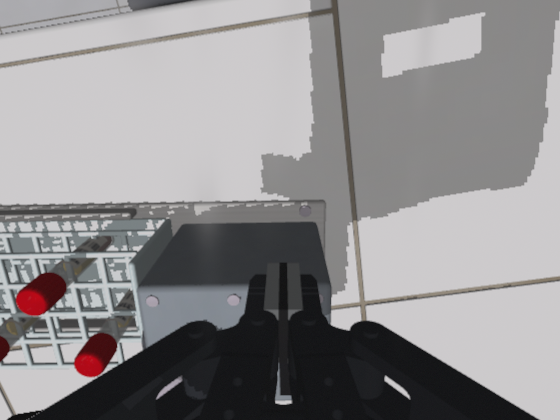

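The fingers are in front of the left fin, above the housing's front edge and touching nothing. I push the tab to the rear.

```bash
python3 -m creep '-.06 0 0 0;-.12 0 0 0;-.18 0 0 0;-.24 0 0 0; -.24 0 0 0'| grep -E 'tcp|wrist';for i in 1 2 3 ; do python3 -m creep '-.015 0 0 0; -.03 0 0 0;-.03 0 0 0'| grep -E 'tcp|wrist'; done
```

```text
tcp_pos: [0.4956, 0.1486, 0.1144]
wrist_force: [-0.2, 0.2, 0.1]
tcp_pos: [0.4971, 0.1484, 0.114]
wrist_force: [0.1, -0.9, -0.8]
tcp_pos: [0.5002, 0.148, 0.114]
wrist_force: [-1.0, 0.5, 1.6]
tcp_pos: [0.5033, 0.1476, 0.114]
wrist_force: [-2.0, 0.1, 1.2]
```

```bash
python3 - <<'E'
from h import *
p,d=r.capture("wrist");q,_=r.capture("scene")
o=np.hstack([cv2.resize(p[150:420,130:430],(400,360)),cv2.resize(q[165:230,250:320],(388,360),interpolation=cv2.INTER_CUBIC)]);cv2.imwrite("pics/w4.png",o[:,:,::-1])
E
```

```text
(no output)
```

View pics/w4.png

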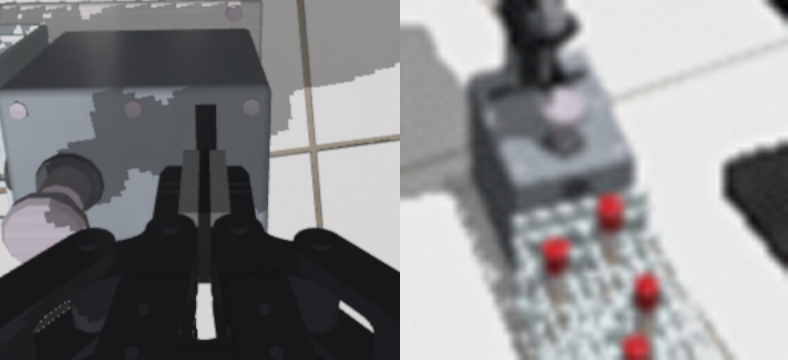

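The fin has left the front of its slot, which now shows bare in front of the fingers, so it is being pushed. I carry on to the end stop.

```bash
for i in 1 2 3 ; do python3 -m creep '-.01 0 0 0; -.02 0 0 0;-.02 0 0 0'| grep -E 'tcp|wrist'; done
```

```text
tcp_pos: [0.5051, 0.1473, 0.114]
wrist_force: [-1.1, 0.5, -0.1]
tcp_pos: [0.5071, 0.147, 0.114]
wrist_force: [-1.8, 0.4, -0.0]
tcp_pos: [0.5092, 0.1467, 0.114]
wrist_force: [-0.7, 1.7, -0.0]
```

```bash
for i in 1 2 3 ; do python3 -m creep '-.01 0 0 0; -.02 0 0 0;-.02 0 0 0'| grep -E 'tcp|wrist'; done
```

```text
tcp_pos: [0.5101, 0.1465, 0.114]
wrist_force: [-4.8, 2.3, 3.1]
tcp_pos: [0.5103, 0.1465, 0.1139]
wrist_force: [-14.5, 3.5, 9.8]
tcp_pos: [0.5105, 0.1465, 0.1139]
wrist_force: [-22.0, 4.4, 14.1]
```

The end stop is reached: 22 N at x=0.5105 with no more travel. I back off, lift and go to the right latch.

```bash
python3 -m creep '.06 0 0 0;.12 0 0 0;.12 0 -.2 0;.12 0 -.4 0;.12 0 -.5 0'| grep -E 'tcp|wrist';for i in 1 2 ; do python3 -m creep '-.01 -.4 0 0; -.02 -.8 0 0;-.03 -1 0 0'| grep -E 'tcp|wrist'; done; python3 -m creep '-.01 -.4 0 0; -.02 -.6 0 0;-.02 -.8 0 0;-.02 -.8 0 0'
python3 - <<'E'
from h import *
s=r.get_state();print(s["tcp_pos"])
c=r.camera_info("wrist");p,d=r.capture("wrist");W=cloud(c,d);h=W[...,2]
m=((h>.113)&(h<.128)).astype(np.uint8);n,l,st,ce=cv2.connectedComponentsWithStats(m)
for i in range(1,n):
    if st[i,4]>80:
        P=W[l==i];print(st[i],np.median(P,0).round(4),cv2.minEnclosingCircle(P[:,:2].astype(np.float32)))
q,_=r.capture("scene")
o=np.hstack([p[:,:],cv2.resize(q[165:230,250:290],(240,420),interpolation=cv2.INTER_CUBIC)]);cv2.imwrite("pics/w5.png",o[:,:,::-1])
E
```

```text
tcp_pos: [0.504, 0.1474, 0.1661]
wrist_force: [-0.0, 0.0, 0.9]
tcp_pos: [0.4909, 0.0454, 0.1643]
wrist_force: [0.2, -0.2, 0.2]
tcp_pos: [0.479, -0.0547, 0.1642]
wrist_force: [0.0, 0.4, 0.2]
time_s: 11.68
tcp_pos: [0.4693, -0.1339, 0.1641]
eef_rot: [0.24, 3.131, -0.003]
wrist_force: [-0.5, -0.2, 0.7]
width: -0.0001
gripper_force: 0.0
[ 0.46929112 -0.13393495  0.16409389]
[ 229  234   49   46 1628] [ 0.4668 -0.15    0.1186] ((0.46946194767951965, -0.14991866052150726), 0.013558212667703629)
[  0 411  36   9 212] [ 0.5552 -0.3136  0.116 ] ((0.5548341274261475, -0.31491923332214355), 0.011929822154343128)
```

View pics/w5.png

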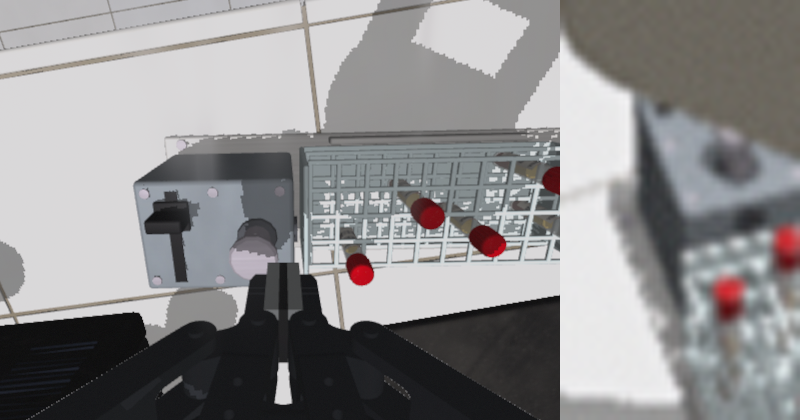

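The right pad is at about (253,256) in the wrist half, which gives (0.4685,-0.150). The right fin is home at (168,215). The arm hides the left tab in the scene half. I move over the pad and approach it.

```bash
python3 -m creep '-.01 -.1 0 0;-.01 -.16 0 0;-.01 -.16 .1 0;-.01 -.16 .22 0;-.01 -.16 .22 0'| grep -E 'tcp|wrist'; for i in 1 2 3 4 5; do python3 -m creep '0 0 .01 0;0 0 .01 0'| grep -E 'tcp|wrist'; done
```

```text
tcp_pos: [0.4672, -0.1461, 0.1405]
wrist_force: [-0.3, 0.3, -1.0]
tcp_pos: [0.4681, -0.1465, 0.1414]
wrist_force: [0.7, -0.2, 0.1]
tcp_pos: [0.468, -0.1465, 0.1404]
wrist_force: [0.1, 1.0, 0.1]
tcp_pos: [0.4679, -0.1465, 0.1391]
wrist_force: [0.0, -0.1, 0.0]
tcp_pos: [0.4678, -0.1464, 0.1379]
wrist_force: [-0.2, 0.4, -0.6]
tcp_pos: [0.4679, -0.1465, 0.137]
wrist_force: [0.9, -0.3, 0.4]
```

```bash
python3 -m creep '0 0 -.02 0;0 -.035 -.02 0;0 -.035 0 0;0 -.035 0 0'| grep -E 'tcp|wrist'; for i in 1 2 3 4 5; do python3 -m creep '0 0 .005 0;0 0 .005 0;0 0 .005 0'| grep -E 'tcp|wrist'; done
```

```text
tcp_pos: [0.4673, -0.1502, 0.1368]
wrist_force: [1.2, -0.7, 1.5]
tcp_pos: [0.4674, -0.15, 0.1366]
wrist_force: [-0.1, -2.0, 0.9]
tcp_pos: [0.4674, -0.15, 0.1361]
wrist_force: [0.1, -2.2, 1.8]
tcp_pos: [0.4674, -0.15, 0.1356]
wrist_force: [-0.2, -2.1, 4.1]
tcp_pos: [0.4674, -0.15, 0.1351]
wrist_force: [-0.6, -2.9, 3.6]
tcp_pos: [0.4674, -0.15, 0.1346]
wrist_force: [-1.1, -2.6, 4.8]
```

```bash
for i in 1 2 3 4; do python3 -m creep '0 0 .005 0;0 0 .005 0;0 0 .005 0'| grep -E 'tcp|wrist'; done
```

```text
tcp_pos: [0.4674, -0.15, 0.1341]
wrist_force: [-0.7, -1.7, 5.4]
tcp_pos: [0.4674, -0.15, 0.1337]
wrist_force: [-1.6, -2.2, 5.7]
tcp_pos: [0.4674, -0.15, 0.1332]
wrist_force: [-2.3, -2.2, 6.6]
tcp_pos: [0.4675, -0.15, 0.1328]
wrist_force: [-1.3, -2.6, 7.2]
```

```bash
for i in 1 2 3; do python3 -m creep '0 0 .005 0;0 0 .005 0;0 0 .005 0'| grep -E 'tcp|wrist'; done
```

```text
tcp_pos: [0.4674, -0.15, 0.1324]
wrist_force: [-1.2, -2.1, 7.8]
tcp_pos: [0.4674, -0.15, 0.1319]
wrist_force: [-2.6, -1.1, 7.8]
tcp_pos: [0.4674, -0.15, 0.1314]
wrist_force: [-1.9, -1.6, 8.7]
```

```bash
for i in 1 2 3; do python3 -m creep '0 0 .005 0;0 0 .005 0;0 0 .005 0'| grep -E 'tcp|wrist'; done
```

```text
tcp_pos: [0.4674, -0.15, 0.1309]
wrist_force: [-1.7, -0.8, 9.3]
tcp_pos: [0.4674, -0.15, 0.1305]
wrist_force: [-2.4, -1.1, 8.1]
tcp_pos: [0.4674, -0.15, 0.1299]
wrist_force: [-0.5, -3.2, 7.3]
```

The force peaked at about 9.3 N and is falling, so I carry on to the snap.

```bash
for i in 1 2 3 4; do python3 -m creep '0 0 .005 0;0 0 .005 0;0 0 .005 0'| grep -E 'tcp|wrist'; done
```

```text
tcp_pos: [0.4671, -0.1495, 0.1286]
wrist_force: [0.1, -0.3, -0.5]
tcp_pos: [0.4672, -0.1497, 0.1282]
wrist_force: [-0.2, 0.6, 0.5]
tcp_pos: [0.4673, -0.1499, 0.1279]
wrist_force: [0.6, -0.7, -0.4]
tcp_pos: [0.4673, -0.1499, 0.1275]
wrist_force: [-0.2, 0.6, 0.5]
```

It clicked at 9.3 N and the push dropped to nil. I lift well clear, swing aside so the cameras can see, and check.

```bash
python3 -m creep '0 0 -.3 0;0 0 -.6 0;0 0 -.9 0;0 0 -1 0;0 0 -1 0'| grep -E 'tcp|wrist'; python3 -m creep '.3 .3 0 0;.5 .6 0 0;.7 .9 0 0;.8 1 0 0;.8 1 0 0'
python3 - <<'E'
from h import *
c=r.camera_info("wrist");p,d=r.capture("wrist");q,D=r.capture("scene");cs=r.camera_info("scene")
for n,cc,d in(("wrist",c,d),("scene",cs,D)):
    W=cloud(cc,d)
    for nm,x,y in(("padL",.502,.100),("padR",.4675,-.150)):
        m=(np.hypot(W[...,0]-x,W[...,1]-y)<.016)&(W[...,2]>.098)
        print(n,nm,m.sum(),np.median(W[m],0).round(4) if m.any() else "")
o=np.hstack([cv2.resize(p,(440,330)),cv2.resize(q[150:305,235:350],(360,485))[:330]]) if 0 else np.hstack([cv2.copyMakeBorder(cv2.resize(p,(440,330)),0,155,0,0,0),cv2.resize(q[150:305,235:350],(360,485))])
cv2.imwrite("pics/w6.png",o[:,:,::-1])
E
```

```text
tcp_pos: [0.4681, -0.1504, 0.2301]
wrist_force: [-0.2, 0.7, -0.9]
time_s: 18.95
tcp_pos: [0.4012, -0.0369, 0.2268]
eef_rot: [-0.23, -3.131, -0.001]
wrist_force: [0.8, -0.0, 0.5]
width: -0.0001
gripper_force: 0.0
wrist padL 1062 [0.4992 0.098  0.1184]
wrist padR 770 [ 0.4675 -0.1484  0.103 ]
scene padL 59 [0.5022 0.0972 0.1171]
scene padR 60 [ 0.4688 -0.152   0.1032]
```

View pics/w6.png

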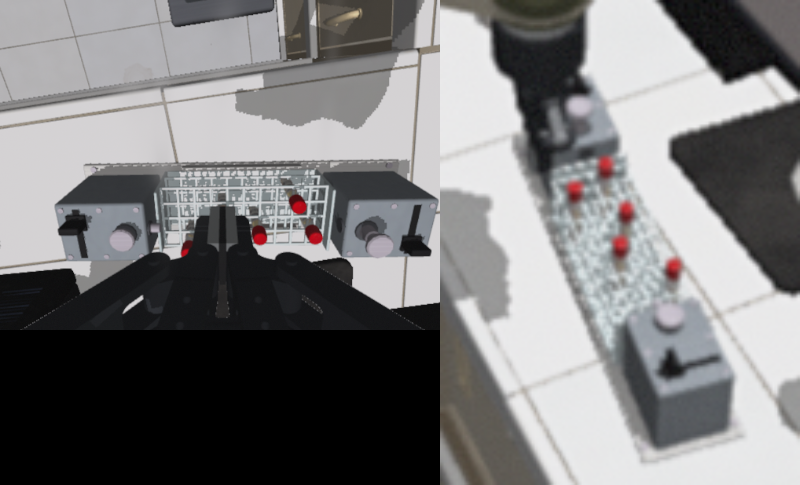

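The wrist view shows the left pad up (377,245), the left fin at the rear of its slot (415,243), the right pad down (122,238) with its bolt out, and the right fin at the front (72,222). Everything is as required and the robot is clear.

```bash
python3 -c "
from bench import r
print(r.job_done())"
```

```text
the job is handed in; nothing more can be done
None
```

The left latch had not clicked by 11.8 N, so I let it back up and slid its lock-out tab fully to the rear; the right latch clicked at about 9.3 N and stays down with its tab at the front, and the job is handed in.

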